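# Shut the wall extractor's draught flap with a hook pole

## Robot

A 6-joint arm with a two-finger parallel gripper is mounted at the origin on a cart in front of the work surface, level with it; the furniture and walls round the work are solid. World frame = base frame: x ahead of the robot, y to its left, z up, the work surface at z = 0. Lengths are in mm, angles in rad, forces in N, time in s.
With the tool pointing down it reaches from about 325 to 900 mm from the base axis. Payload 3.5 kg.
Tool frame: the origin (TCP) lies midway between the tips of the shut fingers; the grasp point (between the pads) lies 19 mm behind it; z points along the fingers, y is the line along which they close (so a half turn about z gives the same grasp; the last joint's range is limited). The gripper opens to 85 mm and grips with 20 to 120 N. Pads are 22 mm wide; open, the fingers measure 114 mm over their backs; the gripper's body (76 mm by 85 mm) begins 54 mm behind the grasp point. The pads swing forward as they close: fully open they stand 13 mm farther back than shut.
Start: joints at [-0.103, 0.276, -0.026, 1.268, 0, 1.467], TCP at [624.997, -0.01, 231.313] pointing down, gripper open.
Joint ranges: [-3.12, 3.12], [-0.85, 1.88], [-1.08, 1.24], [-1.95, 2.15], [-1.57, 1.53], [-3.14, 3.14]. Speed limits (rad/s): [2.57, 2.57, 3.14, 3.14, 3.14, 3.14].

## Interface

Orientations are given as a unit quaternion [x, y, z, w].
In Python, from rig import readout, read_camera, r gives the robot as it stands.
- The arm moves only by the tool arm_command, never from a script. Its argument "increments" is a list of rows, each a list of 5 numbers: the opening, from -1 (shut) to 1 (fully open), so that 0 is half open, then the shift along the tool's x, y, z in mm, then the turn about the tool's z in degrees. A call has 1 to 12 rows; each row shifts and turns the commanded pose from where the row before left it, along the tool's axes as they then stand; what a row does not reach is not made up. A row lasts 1/10 s, in which the tool goes at most 50 mm and 8.59 degrees, less where a joint would pass 70% of its speed; a pose out of reach is approached as far as the arm can. A call is refused whole if a number of a shift passes 50 or a number of a turn 8.59, either way. A call with a gripper value outside its range is refused whole. The fingers move at their own pace and stop on an object; "squeeze" is the grip in N (left out, the last holds). Time passes only in rows, so rows that do not move let the fingers close. It gives the time, the measured TCP pose, the force, the opening and the grip force at its end, in the units of the state.
- readout.observe(): the state, without advancing time (a new reading comes with each control period).
- read_camera(name): name is "scene" or "side" or "wrist"; returns a dict with "image" (400x640x3 uint8, blue, green, red), "range_z" (400x640 float32, mm along the optical axis (not along the pixel's ray), 0 where there is no reading), "intrinsics" (3x3 intrinsics, pixels), "D" ([k1, k2, p1, p2, k3] as OpenCV has them; the pictures are not rectified), "view" (4x4, takes a point from world to camera coordinates). Camera axes: x right, y down, z forward; pixel columns grow to the right and rows downward; lengths in mm; the calibration is good to about 2 mm. A picture is of the moment at which its call begins.
- r.finish_job(): hands the job in; it is judged then, once.
The state is a dict: "clock": time; "q": joint angles; "qvel": joint speeds; "joint_efforts": joint torques, N m; "eef_pos": TCP position; "orientation": TCP orientation; "ft_force": force on the tool from outside, world axes, zero at the start; "moment": the same for the moment, N m; "gripper_width": finger opening in mm; "grip_force": force on a finger pad.
Only numpy, scipy, OpenCV 4.12 (cv2) and the standard library are available. Lean on these libraries where they do the work, as an engineer would, in place of code of your own. Each camera call takes 0.05 s, during which the arm holds its last target. There are 200 camera calls.

## Task

Cooking is over: shut the wall extractor down. First switch its fan off by pressing the large round key on the touch pad, then put the hook of the pole into the ring eye on the extractor's flap, pull the flap fully shut until its catch holds it, unhook, and lay the pole down flat on the worktop again without dropping it. Leave the mug, the tin and the jar where they stand.

Things in the scene. Friction and masses are not known exactly. Their poses are not given: they have to be found in the camera images.
- pole: Hook pole, 410 mm long, 0.16 kg, lying flat: black square rubber grip (18 x 18 mm, x -130 to +45 mm), bare aluminium tube (12 x 12 mm) to x +255, then a 7 mm steel hook to +280. Origin: on its axis, inside the grip near the balance point, 9 mm above the worktop; grip it here, firmly. +x runs along the pole to the hook, +y is the side the hook points to, z is up.
- pole_hook (a point): Middle of the hook's prong, at x 273.5, y 24, z 0 mm in the pole's frame; to be brought to the middle of the ring eye. The prong is a straight 7 mm bar with a 9 mm ball tip, bent sideways to the pole's +y (left, seen from the grip), level as the pole lies. It reaches 46 mm from the pole's axis and leans back 11 degrees towards the grip, so a pulled ring slides to its root.
- vent: Wall extractor: white metal box fixed on the wall behind the worktop, 300 wide x 222 high x 196 mm deep, open front to the robot. Origin: on its front face below the flap's middle, at hinge height; x into the wall, y left, z up. Front opening y -124 to 124, z -4 to 154 mm; behind the 12 mm frame it is empty for 130 mm. Its place along the wall and its height vary.
- flap_hinge (a point): Middle of the flap's level hinge line (along y), 9 mm behind the box's front face, at the bottom of its opening.
- flap (a joint): Angle (rad) of the flap, an aluminium panel 240 x 146 x 6 mm hinged at its bottom edge. 0 = shut: upright in the front opening, against a stop. Positive = leaning back into the box, away from the robot, 0.75 at most. Stiff hinge: it stays where left and takes 1.5 to 2.5 N at the eye, and 6 N in the last 0.1 rad over a sprung roller catch, which snaps it home from 0.03 rad and holds it.
- eye (a point): Centre of the upright steel ring eye on the flap's room side, mid width. Its hole (28 mm; ring 40 mm outside, 6 mm wire) looks along y: the prong enters from the side. A short stem joins it to the flap. It turns with the flap: at flap angle a it lies at x = -31 cos a + 105 sin a, z = 105 cos a + 31 sin a mm from the hinge line (x into the wall).
- key_top (a point): Middle of the top face, 13 mm above the worktop, of the large round key (34 mm, power symbol) on the touch pad: a flat black plate 124 x 74 x 10 mm with an aluminium rim, fixed on the worktop. Two small round keys (18 mm) beside it are not used. z is up.
- key (a joint): How far the large key is pressed (m): 0 untouched, 0.0015 fully down. It hardly moves: 4 N for each mm, and it switches at 0.001 m, about 4 N straight down, held 0.1 s; 5 to 8 N is a good press.
- mug_1: Large white mug with blue spots, 92 x 127 x 93 mm, standing at the left. Origin: centre of its underside.
- tin_1: Food tin, 75 mm across, 110 mm high, at the back near the extractor. Origin: centre of its underside.
- jar_1: Glass jar with a dark lid, 65 mm across, 86 mm high, between the mug and the tin. Origin: centre of its underside.

How it is judged (in metres and radians):
On the way, in this order (a step that is already met when the one before it is completed fails the run):
1. the large key is pressed until it switches (1 mm, about 4 N) (value of joint key above 0.001 m), for 0.1 s.
2. the key is let go and the hook's prong is through the ring eye (prong middle within 19 mm of the ring's centre) (distance between pole_hook and eye below 0.019 m and value of joint key below 0.0006 m), for 0.2 s.
3. the flap is pulled shut past its catch (below 0.03 rad) with the hook in the ring (value of joint flap below 0.03 rad and distance between pole_hook and eye below 0.019 m), for 0.2 s.
At the end, for the whole second after the job is handed in: The flap is shut and held by its catch (joint below 0.03 rad), the key is not pressed, and the pole lies flat (its axis within 4 degrees of level) and at rest on the worktop (its origin 0 to 16 mm, its hook -20 to 40 mm above the worktop), let go (value of joint flap below 0.03 rad and value of joint key below 0.0006 m and height (world z) of pole between 0 and 0.016 m and linear speed of pole below 0.02 m/s and angular speed of pole below 0.1 rad/s and height (world z) of pole_hook between -0.02 and 0.04 m and angle between pole's own x axis and vertical between 1.5 and 1.64 rad); the robot touches nothing.
It fails at once if the spotted mug is knocked or shifted (distance of mug_1 from where it was at the start of the episode above 0.02 m).
It fails at once if the food tin is knocked or shifted (distance of tin_1 from where it was at the start of the episode above 0.02 m).
It fails at once if the glass jar is knocked or shifted (distance of jar_1 from where it was at the start of the episode above 0.02 m).
It fails at once if the pole is dropped or thrown down (faster than 0.6 m/s close above the worktop) (height (world z) of pole below 0.06 m and linear speed of pole above 0.6 m/s).
It also fails if it takes over 72 s, if anything falls off the work surface, if the arm or the gripper's body presses on something with over 40 N, if the wrist force passes 120 N, or if a joint passes its speed limit or range.

## Working session

There is one attempt and no reset: what is moved stays moved. The work goes in short steps, Python scripts to look and compute and a tool call to move; the robot and the scene stay as the last step left them, time stands still between calls to the robot, and variables do not carry over. Pictures are saved under pics/ and viewed, at most 10 in all, crops included, and the job is handed in when it is done.

Besides the shell and the picture viewer there is one more tool, called after "Request:" as name(argument=value, ...), one argument or row to a line, values as JSON. arm_command: Moves the arm, as the interface text tells. Its arguments: {"type":"object","properties":{"increments":{"type":"array"},"squeeze":{"type":"number"}},"required":["increments"]}

```bash
ls; mkdir -p pics; python3 - <<'E'
from rig import readout, read_camera, r
import cv2,numpy as np
print(readout.observe())
ims=[]
for n in ["scene","side"]:
    c=read_camera(n); np.savez(f"{n}.npz",**c); cv2.imwrite(f"pics/{n}0.png",c["image"])
    print(n,c["intrinsics"].tolist(),c["D"],np.round(c["view"],4).tolist())
E
```

```text
pics
{'clock': 0.0, 'q': array([-1.03384552e-01,  2.77120346e-01, -2.79211764e-02,  1.26796645e+00,
       -7.65873417e-06,  1.46740134e+00]), 'qvel': array([ 0.00022102,  0.00040321,  0.00152638, -0.00049859,  0.00031151,
        0.00102686]), 'joint_efforts': array([-1.23772923e-03, -4.45513523e+01,  2.95201170e+01,  1.64704624e-02,
       -2.18722530e-04, -1.59438730e-05]), 'eef_pos': array([6.24215179e+02, 7.88840252e-02, 2.30148551e+02]), 'orientation': array([ 7.07102656e-01,  7.07110042e-01, -7.00031342e-04, -8.56044791e-04]), 'ft_force': array([0.29857233, 0.41536718, 0.25467851]), 'moment': array([ 0.00386934, -0.0300346 , -0.0219617 ]), 'grip_force': 0.0, 'gripper_width': 85.5636699095541}
scene [[420.26557524918144, 0.0, 316.39139006066426], [0.0, 420.26557524918144, 204.31526427067857], [0.0, 0.0, 1.0]] [-0.01126873  0.          0.          0.          0.        ] [[0.9084, -0.418, 0.0115, -533.0629], [-0.2326, -0.5279, -0.8168, 381.2207], [0.3475, 0.7393, -0.5768, 828.2297], [0.0, 0.0, 0.0, 1.0]]
side [[479.4335817040841, 0.0, 320.2454225749724], [0.0, 479.4335817040841, 198.86315911669], [0.0, 0.0, 1.0]] [-0.07390195  0.          0.          0.          0.        ] [[0.9476, -0.3194, 0.0094, -576.1292], [-0.1562, -0.4888, -0.8583, 357.8717], [0.2788, 0.8118, -0.5131, 1287.7257], [0.0, 0.0, 0.0, 1.0]]
```

View pics/scene0.png

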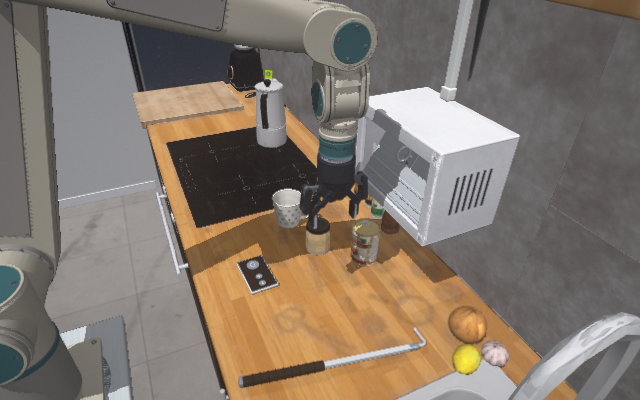

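View pics/side0.png

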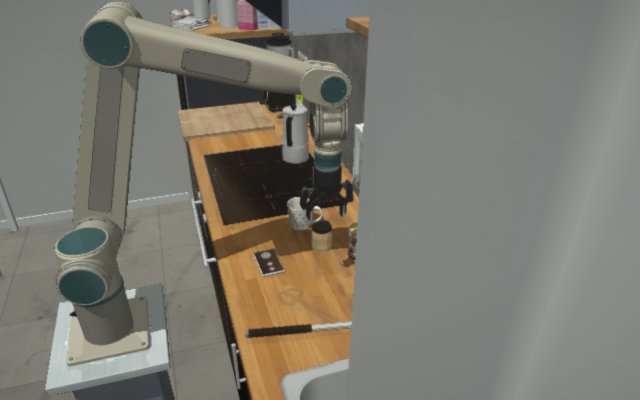

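The scene image shows the pole's grip from (242,380) to (325,365), its tube to (420,345) and the hook bent left at about (418,332). The pad is near (257,273) with the large key at about (253,264). The ring eye is near (405,155), the tin at (366,242), the jar at (317,235) and the mug at (287,207). In the side image the wall hides the extractor.

```bash
cat > h.py <<'E'
import numpy as np,cv2
def load(n): return dict(np.load(n+".npz"))
def ray(c,uv):
    p=cv2.undistortPoints(np.array([[uv]],float),c["intrinsics"],c["D"])[0,0]
    R=c["view"][:3,:3];t=c["view"][:3,3]
    return -R.T@t, R.T@np.array([p[0],p[1],1.0])   # origin, dir (unit depth)
def plane(c,uv,z):
    o,d=ray(c,uv); return o+d*(z-o[2])/d[2]
def deep(c,uv):
    o,d=ray(c,uv); u,v=np.round(uv).astype(int); return o+d*c["range_z"][v,u]
def proj(c,P):
    R=c["view"][:3,:3]; return cv2.projectPoints(np.array(P,float).reshape(-1,3),cv2.Rodrigues(R)[0],c["view"][:3,3],c["intrinsics"],c["D"])[0][:,0]
def cloud(c):
    h,w=c["range_z"].shape; uv=np.stack(np.meshgrid(np.arange(w),np.arange(h)),-1).reshape(-1,1,2).astype(float)
    p=cv2.undistortPoints(uv,c["intrinsics"],c["D"])[:,0]; z=c["range_z"].reshape(-1,1)
    X=np.hstack([p*z,z])-c["view"][:3,3]
    return (X@c["view"][:3,:3]).reshape(h,w,3)
E
python3 - <<'E'
from h import *
c=load("scene"); im=c["image"]
a=cv2.resize(im[70:250,345:525],None,fx=3,fy=3,interpolation=cv2.INTER_CUBIC)
b=cv2.resize(im[240:300,225:285],(260,260),interpolation=cv2.INTER_CUBIC)
d=cv2.resize(im[320:385,235:435],(260,84),interpolation=cv2.INTER_CUBIC)
m=np.zeros((540,800,3),np.uint8); m[:,:540]=a; m[:260,540:]=b; m[280:364,540:]=d
cv2.imwrite("pics/m.png",m)
X=cloud(c)
for n,uv in dict(gripend=(242,380),gripfr=(325,365),tubeend=(420,345),tin=(366,226),jar=(317,225),mug=(287,195),key=(253,264),boxtop=(450,110),eye=(405,155)).items(): print(n,X[uv[1],uv[0]].round())
# box corners via depth region
v=X[(X[...,2]>100)&(X[...,0]>600)&(X[...,1]<250)]
t=X[90:140,380:520].reshape(-1,3)
print(np.histogram(t[:,2],bins=10),t[:,:2].min(0),t[:,:2].max(0))
# pole: grip mask
roi=np.zeros(im.shape[:2],bool); roi[320:395,230:440]=1
dark=roi&(im.max(2)<60)
ys,xs=np.nonzero(dark); pts=np.array([plane(c,(x,y),16) for x,y in zip(xs,ys)])
rect=cv2.minAreaRect(pts[:,:2].astype(np.float32)); print("grip",rect,len(xs))
E
```

```text
gripend [ 360. -136.   21.]
gripfr [ 528. -170.   15.]
tubeend [ 743. -209.   10.]
tin [778. 104. 108.]
jar [580. -10. 255.]
mug [657. 370.  75.]
key [485. 184.  14.]
boxtop [917.  31. 438.]
eye [829.  51. 336.]
(array([ 152,  126, 5790,  887,   12,    0,    0,    0,    0,   33]), array([320.03204611, 367.55116334, 415.07028058, 462.58939782,
       510.10851506, 557.62763229, 605.14674953, 652.66586677,
       700.184984  , 747.70410124, 795.22321848])) [ 285.0785836  -633.87692448] [975.40147926 395.02046274]
grip ((408.57281494140625, -152.6758270263672), (9.83275318145752, 97.26072692871094), 79.36402130126953) 42
```

View pics/m.png

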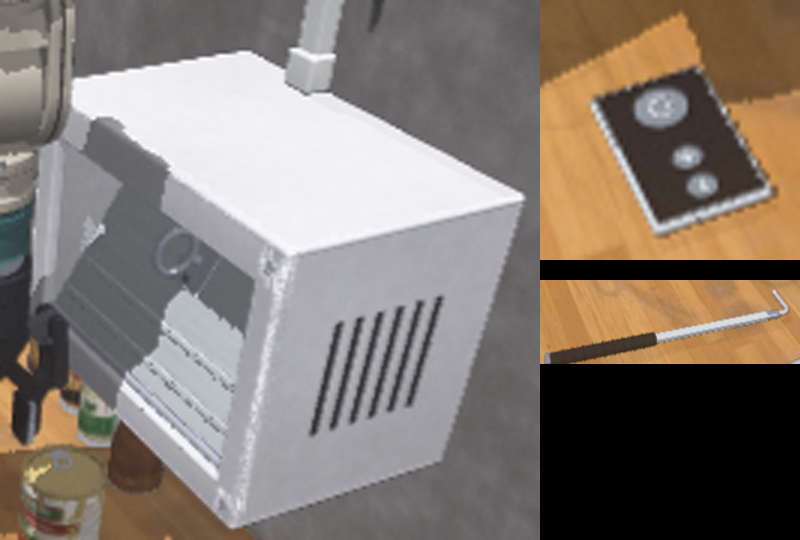

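The zoomed image shows the ring centre at scene pixel (403.7,153.7) and the large key at (252.9,264.7). The box's front right corners are at (442,156) and (422,246).

```bash
python3 - <<'E'
from h import *
c=load("scene"); X=cloud(c); im=c["image"]
def fit(poly):
    m=np.zeros(im.shape[:2],np.uint8); cv2.fillPoly(m,[np.array(poly)],1); p=X[(m>0)&(c["range_z"]>0)]
    med=np.median(p,0); p=p[np.linalg.norm(p-med,axis=1)<200]; n=np.linalg.svd(p-p.mean(0))[2][2]; return med.round(1),n.round(3)
print("top",fit([(400,105),(430,93),(500,132),(445,150)]))
print("side",fit([(446,162),(512,142),(488,218),(428,240)]))
print("frontstrip",fit([(431,165),(438,162),(420,236),(416,230)]))
for n,uv in dict(ftr=(441,157),fbr=(423,244),opBR=(417.7,226),opTR=(430,160)).items(): print(n,deep(c,uv).round())
for y in (20,35,50,65,80):
    o,d=ray(c,(403.7,153.7)); print(y,(o+d*(y-o[1])/d[1]).round(1))
for u,v in [(403,146),(396,154),(411,155),(404,162),(404,154),(400,160),(401,147)]: print(X[v,u].round())
print("key",plane(c,(252.9,264.7),13))
print("tin",X[220:228,360:372].reshape(-1,3).mean(0))
# pole by depth: z>6 in region
roi=np.zeros(im.shape[:2],bool); roi[320:395,230:440]=1
P=X[roi&(X[...,2]>5)&(X[...,2]<30)]; 
m=(P[:,0]<800)&(P[:,1]<-100); P=P[m]; print(len(P),cv2.fitLine(P[:,:2].astype(np.float32),cv2.DIST_HUBER,0,.01,.01).ravel(),P.min(0),P.max(0))
g=P[P[:,2]>14];print(g.min(0),g.max(0))
E
```

```text
top (array([872.1, -19.3, 437.1]), array([-0.001, -0.   ,  1.   ]))
side (array([ 863.1, -121.3,  335.9]), array([-0.002,  1.   , -0.001]))
frontstrip (array([ 772.1, -106.5,  333. ]), array([-0.938,  0.346,  0.01 ]))
ftr [ 774. -121.  429.]
fbr [ 774. -121.  222.]
opBR [772. -97. 254.]
opTR [773. -96. 411.]
20 [800.4  20.  360.6]
35 [812.2  35.  350.7]
50 [824.1  50.  340.7]
65 [835.9  65.  330.7]
80 [847.7  80.  320.7]
[800.  26. 376.]
[787.  29. 358.]
[828.  28. 347.]
[818.  37. 327.]
[828.  54. 337.]
[799.  27. 342.]
[796.  27. 374.]
key [483.7586422  182.83561702  13.        ]
tin [776.70957742 105.84376426 115.1280027 ]
1892 [ 9.8067123e-01 -1.9566278e-01  5.3963855e+02 -1.7310463e+02] [ 351.83454009 -314.98561379    5.02684731] [ 785.0554038  -122.99939323   23.5149915 ]
[ 352.36123897 -214.02715864   14.00454424] [ 758.06341586 -122.99939323   23.5149915 ]
```

Request:
arm_command(
  increments=[
    [-1,46,-35,0,0],
    [-1,46,-35,0,0],
    [-1,46,-35,0,0],
    [-1,45,-35,0,0],
    [-1,0,0,40,-8],
    [-1,0,0,40,-8],
    [-1,0,0,0,0],
    [-1,0,0,0,0],
  ],
  squeeze=60,
)

```text
clock: 0.9
eef_pos: [502.6, 158.6, 150.9]
orientation: [0.603, 0.798, -0.001, -0.001]
ft_force: [0.5, -0.6, -0.2]
gripper_width: -0.1
grip_force: 0.0
```

```bash
cat > g.py <<'E'
from rig import readout, read_camera, r
from h import *
def snap(n,tag):
    c=read_camera(n); np.savez(tag+".npz",**c); cv2.imwrite(f"pics/{tag}.png",c["image"]); return c
def st():
    s=readout.observe(); print({k:np.round(s[k],2) if k in("q","orientation") else np.round(s[k],1) for k in ("clock","q","eef_pos","orientation","ft_force","gripper_width","grip_force")}); return s
E
python3 - <<'E'
from g import *
st(); c=snap("wrist","w1"); 
print(proj(c,[[483.8,182.8,13]]))
s=load("scene")
print("jar bottom",plane(s,(317,253),0),plane(s,(317,223),86),"tin",plane(s,(366,262),0))
E
```

```text
{'clock': np.float64(0.9), 'q': array([ 0.18,  0.16, -0.35,  1.06,  0.  ,  1.48]), 'eef_pos': array([502.6, 158.6, 150.9]), 'orientation': array([ 0.6,  0.8, -0. , -0. ]), 'ft_force': array([ 0.5, -0.6, -0.2]), 'gripper_width': np.float64(-0.1), 'grip_force': np.float64(0.0)}
[[306.43626667 156.38064213]]
jar bottom [666.31285155 168.65403506   0.        ] [676.63801513 193.56026032  86.        ] tin [774.11675447  80.29247045   0.        ]
```

View pics/w1.png

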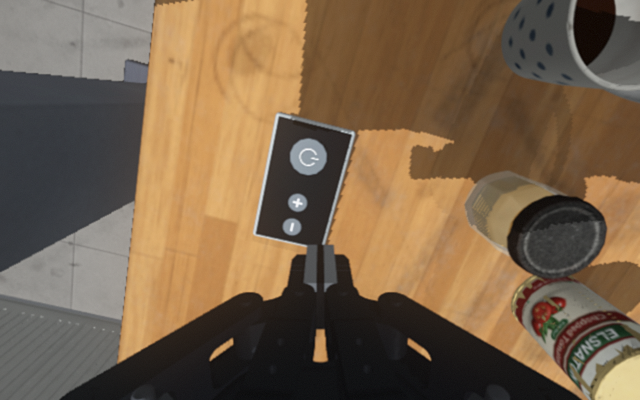

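Request:
arm_command(
  increments=[
    [-1,14,-5.5,0,0],
    [-1,14,-5.5,0,0],
    [-1,0,0,40,0],
    [-1,0,0,40,0],
    [-1,0,0,38,0],
    [-1,0,0,12,0],
    [-1,0,0,0,0],
    [-1,0,0,0,0],
  ],
)

```text
clock: 1.75
eef_pos: [486.6, 183.5, 23.0]
orientation: [0.602, 0.799, 0.001, 0.001]
ft_force: [0.1, 0.5, -0.1]
gripper_width: 0.7
grip_force: 0.0
```

Request:
arm_command(
  increments=[
    [-1,0,0,5,0],
    [-1,0,0,4,0],
    [-1,0,0,1,0],
    [-1,0,0,0,0],
    [-1,0,0,0,0],
  ],
)

```text
clock: 2.25
eef_pos: [486.1, 182.9, 12.0]
orientation: [0.602, 0.799, 0.001, 0.0]
ft_force: [0.2, 0.8, 3.2]
gripper_width: 0.2
grip_force: 1.6
```

Request:
arm_command(
  increments=[
    [-1,0,0,0.7,0],
    [-1,0,0,0,0],
    [-1,0,0,0,0],
    [-1,0,0,0,0],
  ],
)

```text
clock: 2.65
eef_pos: [486.1, 183.0, 11.4]
orientation: [0.602, 0.799, 0.001, 0.001]
ft_force: [-0.4, 0.7, 6.1]
gripper_width: 0.3
grip_force: 2.9
```

Request:
arm_command(
  increments=[
    [-1,0,0,-10,0],
    [-1,0,0,-30,-7.86],
    [-1,0,0,-30,-7.86],
    [-1,0,0,-30,-7.86],
    [0,0,0,-30,-7.86],
    [0,0,0,-10,-7.86],
    [0,0,0,0,-7.86],
    [0,0,0,0,-7.86],
    [0,0,0,0,-7.86],
  ],
)

```text
clock: 3.55
eef_pos: [484.3, 182.5, 150.7]
orientation: [0.094, 0.996, -0.0, -0.001]
ft_force: [-0.8, 0.4, 0.1]
gripper_width: 42.5
grip_force: 0.0
```

Request:
arm_command(
  increments=[
    [0,-8,-42,0,0],
    [0,-8,-42,0,0],
    [0,-8,-42,0,0],
    [0,-8,-42,0,0],
    [0,-8,-42,0,0],
    [0,-8,-42,0,0],
    [0,-8,-42,0,0],
    [0,-8,-42,0,0],
    [0,0,0,0,0],
    [0,0,0,0,0],
  ],
)

```text
clock: 4.55
eef_pos: [482.3, -159.8, 150.4]
orientation: [0.098, 0.995, 0.0, -0.001]
ft_force: [-0.4, 0.8, -0.8]
gripper_width: 42.5
grip_force: 0.0
```

```bash
python3 - <<'E'
from g import *
s=st(); c=snap("wrist","w2"); 
d=np.array([.981,-.196,0]);o=np.array([483,-161.5,18]);print(proj(c,[o-130*d,o,o+45*d,o+255*d-[0,0,3]]))
E
```

```text
{'clock': np.float64(4.6), 'q': array([-0.45,  0.13, -0.39,  1.06,  0.  , -0.25]), 'eef_pos': array([ 482.3, -159.8,  150.4]), 'orientation': array([ 0.1,  1. ,  0. , -0. ]), 'ft_force': array([-0.4,  0.8, -0.8]), 'gripper_width': np.float64(42.5), 'grip_force': np.float64(0.0)}
[[317.92984906  30.8846858 ]
 [318.26604448 188.10309394]
 [318.35883281 232.585391  ]
 [318.6993547  394.46069226]]
```

View pics/w2.png

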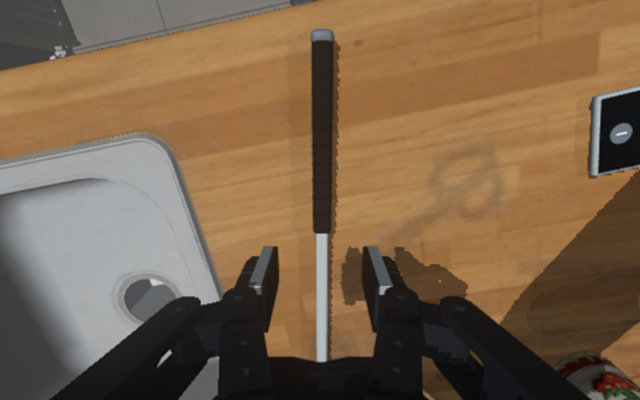

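The wrist image shows the grip's rear end at (322,30) and the grip/tube boundary at (322,233). The pole runs straight down the image between the fingers, so the alignment is within a millimetre or two.

Request:
arm_command(
  increments=[
    [0,0,1,40,0],
    [0,0,0,40,0],
    [0,0,0,40,0],
    [0,0,0,16,0],
    [0,0,0,6,0],
    [0,0,0,0,0],
    [0,0,0,0,0],
  ],
)

```text
clock: 5.3
eef_pos: [484.5, -158.1, 9.7]
orientation: [0.096, 0.995, -0.0, 0.001]
ft_force: [0.7, 0.9, -0.1]
gripper_width: 42.8
grip_force: 0.0
```

Request:
arm_command(
  increments=[
    [0,0,0,5.5,0],
    [-1,0,0,0,0],
    [-1,0,0,0,0],
    [-1,0,0,0,0],
    [-1,0,0,0,0],
    [-1,0,0,0,0],
    [-1,0,0,0,0],
  ],
  squeeze=110,
)

```text
clock: 6.0
eef_pos: [483.9, -158.6, 4.1]
orientation: [0.097, 0.995, -0.0, 0.001]
ft_force: [-1.7, 0.0, 5.6]
gripper_width: 14.9
grip_force: 108.5
```

Request:
arm_command(
  increments=[
    [-1,0,0,-5,0],
    [-1,0,0,-15,0],
    [-1,0,0,-30,0],
    [-1,0,0,-40,0],
    [-1,0,0,-40,0],
    [-1,10,0,-40,-3],
    [-1,10,0,-30,-4],
    [-1,10,0,0,-4.3],
    [-1,0,0,0,0],
    [-1,0,0,0,0],
    [-1,0,0,0,0],
  ],
)

```text
clock: 7.1
eef_pos: [453.3, -154.0, 202.0]
orientation: [-0.001, 1.0, 0.0, -0.001]
ft_force: [0.1, -0.5, -1.1]
gripper_width: 15.1
grip_force: 107.7
```

```bash
python3 - <<'E'
from g import *
s=st(); c=snap("scene","s2"); im=c["image"]
T=s["eef_pos"]; print(proj(c,[T+[273.5,24,5],T+[280,0,5]]))
cv2.imwrite("pics/s2b.png",cv2.resize(im[80:380,240:560],None,fx=2.5,fy=2,interpolation=cv2.INTER_CUBIC)[:600,:800])
E
```

```text
{'clock': np.float64(7.1), 'q': array([-0.46,  0.04, -0.37,  1.16,  0.  , -0.46]), 'eef_pos': array([ 453.3, -154. ,  202. ]), 'orientation': array([-0.,  1.,  0., -0.]), 'ft_force': array([ 0.1, -0.5, -1.1]), 'gripper_width': np.float64(15.1), 'grip_force': np.float64(107.7)}
[[405.62191731 258.5650324 ]
 [415.10751381 265.05842334]]
```

View pics/s2b.png

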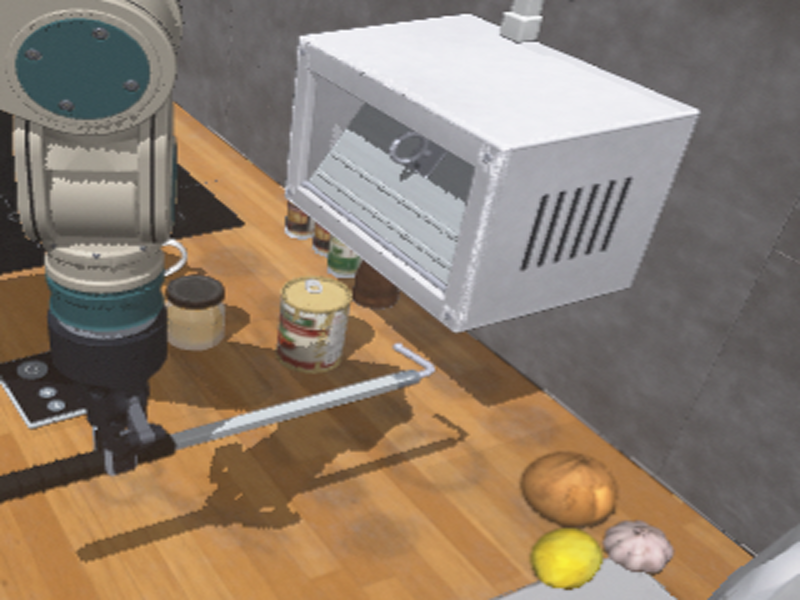

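The hook root is at scene pixel (413,265) and the prong middle at about (405.6,259), which matches the predicted position, so the pole is held straight. The ring centre is at about (403.6,155).

```bash
python3 - <<'E'
from g import *
for t in ("scene","s2"):
    c=load(t); X=cloud(c)
    R=X[138:175,388:422].reshape(-1,3); 
    P=R[(abs(R[:,1]-29)<9)&(R[:,0]>770)&(R[:,0]<840)]
    print(t,len(P),P.mean(0).round(1),np.median(P,0).round(1))
    (x,z),rad=cv2.minEnclosingCircle(P[:,[0,2]].astype(np.float32)); print(x,z,rad)
    print(P[::4].round(0).tolist()[:24])
    print("front frame", [X[v,u].round(0).tolist() for u,v in ((436,170),(430,200),(424,225),(380,205),(400,222))])
c=load("s2"); 
for uv in ((403.6,155),(403.6,154.3)):
    o,d=ray(c,uv); print((o+d*(29-o[1])/d[1]).round(1))
# flap plane points
S=X[165:215,375:415].reshape(-1,3); S=S[(S[:,0]>790)&(S[:,2]<345)&(S[:,2]>265)&(abs(S[:,1]-29)<110)]
l=cv2.fitLine(S[:,[0,2]].astype(np.float32),cv2.DIST_HUBER,0,.01,.01).ravel(); print("flap",len(S),l,np.arctan2(l[0],l[1]), "x at z258",l[2]+(258-l[3])*l[0]/l[1])
E
```

```text
scene 247 [812.4  27.7 340.2] [815.2  27.1 342.5]
803.5687866210938 337.0961608886719 39.53437423706055
[[800.0, 29.0, 375.0], [808.0, 26.0, 375.0], [802.0, 25.0, 374.0], [794.0, 30.0, 371.0], [802.0, 27.0, 371.0], [815.0, 27.0, 368.0], [796.0, 26.0, 370.0], [819.0, 25.0, 366.0], [818.0, 26.0, 363.0], [789.0, 23.0, 368.0], [832.0, 36.0, 353.0], [790.0, 27.0, 364.0], [830.0, 33.0, 352.0], [786.0, 29.0, 361.0], [821.0, 28.0, 354.0], [833.0, 29.0, 351.0], [790.0, 29.0, 358.0], [820.0, 27.0, 352.0], [830.0, 25.0, 351.0], [787.0, 25.0, 358.0], [821.0, 27.0, 350.0], [831.0, 26.0, 348.0], [790.0, 25.0, 355.0], [823.0, 25.0, 348.0]]
front frame [[772.0, -117.0, 400.0], [772.0, -118.0, 333.0], [771.0, -116.0, 271.0], [904.0, 229.0, 59.0], [771.0, -40.0, 225.0]]
s2 253 [812.4  27.6 340. ] [815.5  27.  342.5]
801.40625 338.17437744140625 38.847930908203125
[[798.0, 26.0, 377.0], [810.0, 29.0, 373.0], [802.0, 24.0, 375.0], [794.0, 31.0, 370.0], [802.0, 27.0, 371.0], [813.0, 24.0, 370.0], [795.0, 25.0, 371.0], [821.0, 27.0, 365.0], [817.0, 25.0, 364.0], [788.0, 25.0, 367.0], [822.0, 27.0, 359.0], [789.0, 29.0, 363.0], [821.0, 26.0, 358.0], [833.0, 26.0, 355.0], [819.0, 29.0, 354.0], [832.0, 31.0, 350.0], [787.0, 26.0, 360.0], [819.0, 26.0, 353.0], [832.0, 28.0, 349.0], [788.0, 27.0, 357.0], [819.0, 24.0, 351.0], [831.0, 26.0, 348.0], [792.0, 28.0, 353.0], [822.0, 24.0, 348.0]]
front frame [[772.0, -117.0, 400.0], [773.0, -117.0, 332.0], [772.0, -115.0, 270.0], [907.0, 233.0, 55.0], [772.0, -39.0, 224.0]]
[807.8  29.  351.3]
[807.5  29.  353.2]
flap 949 [4.8285395e-01 8.7570089e-01 8.0244592e+02 2.9345721e+02] 0.5039109 x at z258 782.89514
```

Request:
arm_command(
  increments=[
    [-1,0,0,-40,0],
    [-1,0,0,-40,0],
    [-1,0,0,-40,0],
    [-1,0,0,-29,0],
    [-1,0,30,0,0],
    [-1,0,40,0,0],
    [-1,0,40,0,0],
    [-1,0,6,0,0],
    [-1,-10,0,0,0],
    [-1,0,0,0,0],
    [-1,0,0,0,0],
  ],
)

```text
clock: 8.25
eef_pos: [463.8, -39.2, 351.6]
orientation: [-0.001, 1.0, -0.0, -0.001]
ft_force: [0.4, 0.4, -1.9]
gripper_width: 14.8
grip_force: 108.2
```

Request:
arm_command(
  increments=[
    [-1,-20,0,0,0],
    [-1,-25,0,0,0],
    [-1,-22,0,0,0],
    [-1,0,0,0,0],
    [-1,0,0,0,0],
    [-1,0,0,0,0],
  ],
)

```text
clock: 8.85
eef_pos: [529.7, -38.6, 351.9]
orientation: [-0.001, 1.0, 0.0, -0.001]
ft_force: [-0.1, 0.3, -1.7]
gripper_width: 14.9
grip_force: 108.2
```

```bash
python3 - <<'E'
from g import *
s=st(); c=snap("scene","s3"); im=c["image"]
T=s["eef_pos"]; print(proj(c,[T+[273.5,24,5],T+[280,0,5],[804.5,27.5,356]]))
cv2.imwrite("pics/s3b.png",cv2.resize(im[120:210,345:465],(800,600),interpolation=cv2.INTER_CUBIC))
E
```

```text
{'clock': np.float64(8.8), 'q': array([-0.19,  0.07, -0.02,  1.48, -0.  , -0.2 ]), 'eef_pos': array([529.7, -38.6, 351.9]), 'orientation': array([-0.,  1.,  0., -0.]), 'ft_force': array([-0.1,  0.3, -1.7]), 'gripper_width': np.float64(14.9), 'grip_force': np.float64(108.2)}
[[413.87272064 162.1707733 ]
 [423.23399863 166.7834195 ]
 [403.02269039 153.71430736]]
```

View pics/s3b.png

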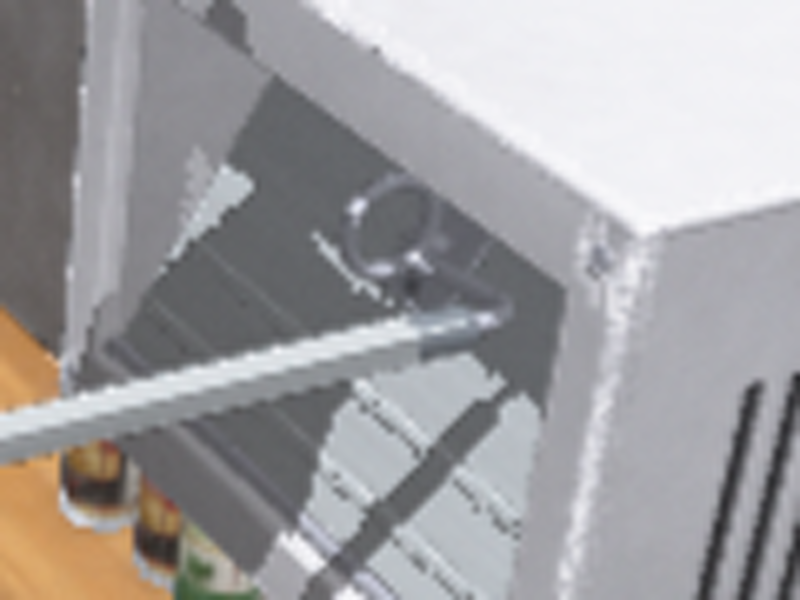

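The ring centre is at scene pixel (403.9,153.8). The prong, from about (420.7,166.5) to (408.7,159.3), points at it from the right and is still just outside, so I can insert with a shift of about 2 mm forward and 1 mm down.

Request:
arm_command(
  increments=[
    [-1,-2,0,1,0],
    [-1,0,8,0,0],
    [-1,0,8,0,0],
    [-1,0,8,0,0],
    [-1,0,0,0,0],
  ],
)

```text
clock: 9.4
eef_pos: [532.1, -12.7, 351.2]
orientation: [-0.002, 1.0, 0.0, 0.0]
ft_force: [0.9, -0.3, -1.5]
gripper_width: 15.4
grip_force: 108.2
```

Request:
arm_command(
  increments=[
    [-1,0,7,0,0],
    [-1,0,7,0,0],
    [-1,0,4,0,0],
    [-1,0,0,0,0],
    [-1,0,0,0,0],
    [-1,0,0,0,0],
  ],
)

```text
clock: 10.0
eef_pos: [532.2, 3.8, 351.1]
orientation: [-0.001, 1.0, -0.0, 0.0]
ft_force: [-0.7, 0.2, -0.9]
gripper_width: 15.3
grip_force: 108.2
```

```bash
python3 - <<'E'
from g import *
s=st(); c=snap("scene","s4"); im=c["image"]
T=s["eef_pos"]; print(proj(c,[T+[273.5,24,5],T+[280,0,5]]))
cv2.imwrite("pics/s4b.png",cv2.resize(im[120:210,345:465],(800,600),interpolation=cv2.INTER_CUBIC))
E
```

```text
{'clock': np.float64(10.0), 'q': array([-0.11,  0.07, -0.02,  1.48, -0.  , -0.12]), 'eef_pos': array([532.2,   3.8, 351.1]), 'orientation': array([-0.,  1., -0.,  0.]), 'ft_force': array([-0.7,  0.2, -0.9]), 'gripper_width': np.float64(15.3), 'grip_force': np.float64(108.2)}
[[403.40995537 153.504726  ]
 [412.25877873 157.80369756]]
```

View pics/s4b.png

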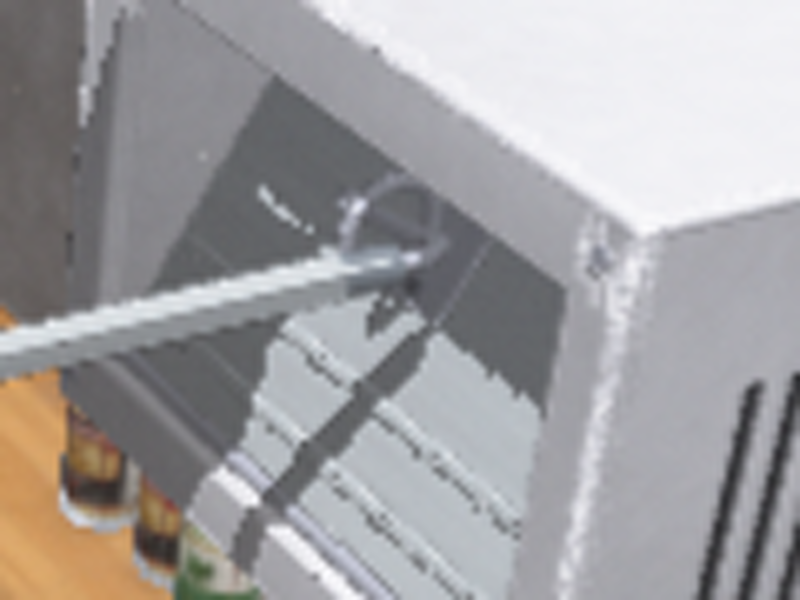

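The prong passes through the ring, with its root at crop (425,255) and its tip showing left of the ring at (345,205), and there's no contact force. Next I pull the flap.

Request:
arm_command(
  increments=[
    [-1,5,0,0,0],
    [-1,6,0,0,0],
    [-1,6,0,-1,0],
    [-1,6,0,0,0],
    [-1,6,0,-1,0],
    [-1,6,0,0,0],
    [-1,0,0,0,0],
    [-1,0,0,0,0],
  ],
)

```text
clock: 10.85
eef_pos: [496.6, 3.9, 353.1]
orientation: [-0.002, 1.0, -0.0, -0.0]
ft_force: [-0.0, 0.3, -0.8]
gripper_width: 14.5
grip_force: 108.2
```

Request:
arm_command(
  increments=[
    [-1,4,0,0,0],
    [-1,4,0,0,0],
  ],
)

```text
clock: 11.05
eef_pos: [489.4, 3.8, 353.1]
orientation: [-0.002, 1.0, -0.0, 0.0]
ft_force: [2.1, -0.4, -1.4]
gripper_width: 15.2
grip_force: 108.2
```

```bash
python3 - <<'E'
from g import *
s=st(); c=snap("scene","s5"); X=cloud(c)
S=X[150:215,375:415].reshape(-1,3); S=S[(S[:,0]>774)&(S[:,2]<330)&(S[:,2]>265)&(abs(S[:,1]-70)<50)&(S[:,0]<860)]
l=cv2.fitLine(S[:,[0,2]].astype(np.float32),cv2.DIST_HUBER,0,.01,.01).ravel(); print("flap",len(S),np.arctan(l[0]/l[1]),l)
E
```

```text
{'clock': np.float64(11.0), 'q': array([-0.12, -0.01, -0.1 ,  1.48,  0.  , -0.13]), 'eef_pos': array([489.4,   3.8, 353.1]), 'orientation': array([-0.,  1., -0.,  0.]), 'ft_force': array([ 2.1, -0.4, -1.4]), 'gripper_width': np.float64(15.2), 'grip_force': np.float64(108.2)}
flap 503 0.22510345 [2.2320721e-01 9.7477102e-01 7.8798218e+02 2.9681302e+02]
```

Request:
arm_command(
  increments=[
    [-1,5,0,0,0],
    [-1,5,0,1,0],
    [-1,4,0,1,0],
    [-1,4,0,1,0],
    [-1,3,0,1,0],
  ],
)

```text
clock: 11.6
eef_pos: [473.0, 3.8, 350.4]
orientation: [-0.002, 1.0, 0.0, 0.006]
ft_force: [16.7, 1.3, -2.8]
gripper_width: 15.1
grip_force: 107.9
```

Request:
arm_command(
  increments=[
    [-1,2,0,0,0],
    [-1,1,0,0,0],
    [-1,0,0,0,0],
  ],
)

```text
clock: 11.9
eef_pos: [465.4, 3.8, 349.3]
orientation: [-0.002, 1.0, 0.0, 0.001]
ft_force: [3.5, 0.3, -1.5]
gripper_width: 15.1
grip_force: 108.1
```

Request:
arm_command(
  increments=[
    [-1,1,0,0,0],
    [-1,0,0,0,0],
    [-1,0,0,0,0],
  ],
)

```text
clock: 12.2
eef_pos: [465.3, 3.8, 349.5]
orientation: [-0.002, 1.0, 0.0, 0.001]
ft_force: [5.1, 0.8, -1.7]
gripper_width: 15.2
grip_force: 108.1
```

```bash
python3 - <<'E'
from g import *
s=st(); c=snap("scene","s6"); X=cloud(c);im=c["image"]
S=X[150:215,365:415].reshape(-1,3); S=S[(S[:,0]>760)&(S[:,2]<335)&(S[:,2]>270)&(abs(S[:,1]-80)<40)&(S[:,0]<860)]
l=cv2.fitLine(S[:,[0,2]].astype(np.float32),cv2.DIST_HUBER,0,.01,.01).ravel(); print("flap",len(S),np.arctan(l[0]/l[1]),l)
T=s["eef_pos"]; print(proj(c,[T+[273.5,24,5],T+[280,0,5]]))
cv2.imwrite("pics/s6b.png",cv2.resize(im[120:210,345:465],(800,600),interpolation=cv2.INTER_CUBIC))
E
```

```text
{'clock': np.float64(12.2), 'q': array([-0.13, -0.05, -0.15,  1.47,  0.  , -0.13]), 'eef_pos': array([465.3,   3.8, 349.5]), 'orientation': array([-0.,  1.,  0.,  0.]), 'ft_force': array([ 5.1,  0.8, -1.7]), 'gripper_width': np.float64(15.2), 'grip_force': np.float64(108.1)}
flap 309 0.013619737 [1.3619316e-02 9.9990726e-01 7.7738861e+02 2.9969562e+02]
[[377.23759722 160.10940657]
 [385.85877791 164.63226033]]
```

View pics/s6b.png

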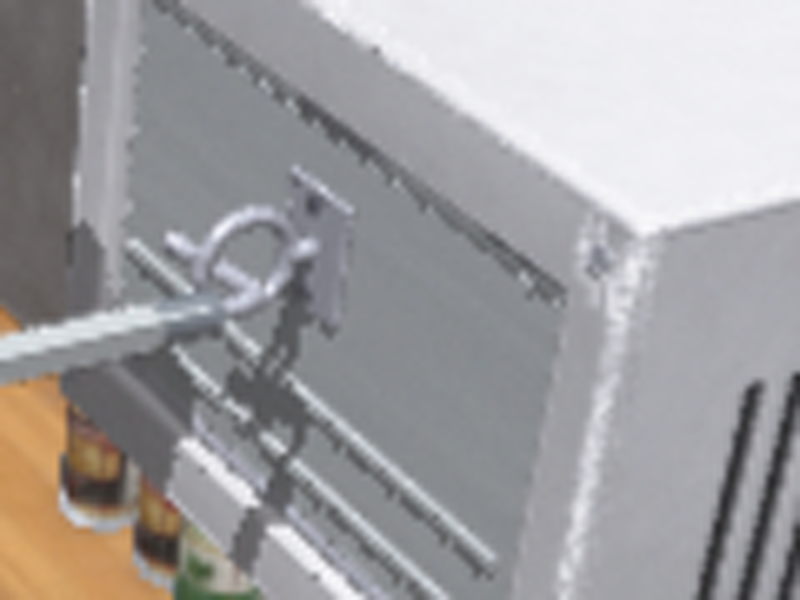

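The flap is upright in its opening (measured angle about 0.01) and the hook is still in the ring, with the prong at crop (172–235, 240–305). Now I centre the prong and unhook.

Request:
arm_command(
  increments=[
    [-1,-4,0,0,0],
    [-1,-4,0,0,0],
    [-1,-2,0,0,0],
    [-1,0,0,0,0],
    [-1,0,0,0,0],
  ],
)

```text
clock: 12.75
eef_pos: [473.9, 3.8, 348.9]
orientation: [-0.002, 1.0, 0.0, -0.001]
ft_force: [-0.0, 0.1, -1.5]
gripper_width: 15.0
grip_force: 108.1
```

Request:
arm_command(
  increments=[
    [-1,-1,-6,0,0],
    [-1,0,-8,0,0],
    [-1,0,-8,0,0],
    [-1,0,-8,0,0],
    [-1,0,-8,0,0],
    [-1,0,-8,0,0],
    [-1,0,-10,0,0],
    [-1,0,0,0,0],
  ],
)

```text
clock: 13.55
eef_pos: [475.4, -53.5, 349.0]
orientation: [-0.001, 1.0, -0.0, -0.0]
ft_force: [-0.1, 0.3, -1.2]
gripper_width: 15.2
grip_force: 108.2
```

Request:
arm_command(
  increments=[
    [-1,20,0,0,0],
    [-1,0,-30,0,0],
    [-1,0,-40,0,0],
    [-1,0,-30,0,0],
    [-1,0,0,0,4.3],
    [-1,0,0,0,4],
    [-1,0,0,0,3],
    [-1,-15,0,40,0],
    [-1,-14,0,40,0],
    [-1,0,0,40,0],
    [-1,0,0,40,0],
    [-1,0,0,0,0],
  ],
)

```text
clock: 14.75
eef_pos: [479.2, -155.4, 183.1]
orientation: [0.097, 0.995, 0.002, -0.006]
ft_force: [-1.9, 0.2, -1.7]
gripper_width: 14.9
grip_force: 108.3
```

Request:
arm_command(
  increments=[
    [-1,0,0,40,0],
    [-1,0,0,40,0],
    [-1,0,0,40,0],
    [-1,0,0,30,0],
    [-1,0,0,15,0],
    [-1,0,0,0,0],
    [-1,0,0,0,0],
    [-1,0,0,0,0],
  ],
)

```text
clock: 15.55
eef_pos: [486.4, -158.9, 26.4]
orientation: [0.097, 0.995, -0.001, 0.002]
ft_force: [1.0, -0.3, -1.5]
gripper_width: 14.7
grip_force: 108.4
```

Request:
arm_command(
  increments=[
    [-1,0,0,12,0],
    [-1,0,0,7,0],
    [-1,0,0,0,0],
    [-1,0,0,1,0],
    [-1,0,0,0,0],
    [-1,0,0,0,0],
  ],
)

```text
clock: 16.15
eef_pos: [484.0, -157.8, 4.1]
orientation: [0.097, 0.995, 0.0, -0.0]
ft_force: [-0.4, 0.5, -0.9]
gripper_width: 15.2
grip_force: 108.6
```

Request:
arm_command(
  increments=[
    [-1,0,0,0.5,0],
    [-1,0,0,0,0],
    [-1,0,0,0,0],
  ],
)

```text
clock: 16.45
eef_pos: [484.1, -157.8, 4.1]
orientation: [0.097, 0.995, -0.0, -0.0]
ft_force: [-2.0, 1.1, 5.9]
gripper_width: 15.3
grip_force: 109.3
```

Contact is made, so I open the gripper partway and withdraw.

Request:
arm_command(
  increments=[
    [-0.4,0,0,0,0],
    [-0.3,0,0,0,0],
    [0,0,0,0,0],
    [0,0,0,0,0],
    [0,0,0,0,0],
    [0,0,0,-10,0],
    [0,0,0,-30,0],
    [0,0,0,-40,0],
    [0,0,0,-40,0],
    [0,0,0,-20,0],
    [0,0,0,0,0],
    [0,0,0,0,0],
  ],
)

```text
clock: 17.65
eef_pos: [484.3, -158.0, 144.3]
orientation: [0.097, 0.995, -0.0, 0.001]
ft_force: [0.3, 0.8, -0.1]
gripper_width: 42.4
grip_force: 0.0
```

```bash
python3 - <<'E'
from g import *
s=st(); c=snap("scene","s7"); im=c["image"]; X=cloud(c)
w=snap("wrist","w7")
m=np.zeros((500,800,3),np.uint8); m[:]=0
m=np.hstack([cv2.resize(im[70:390,230:550],(400,400)),cv2.resize(w["image"],(400,250+150))])
cv2.imwrite("pics/s7b.png",m)
S=X[120:215,350:415].reshape(-1,3); S=S[(S[:,0]>760)&(S[:,2]<340)&(S[:,2]>270)&(abs(S[:,1]-40)<70)&(S[:,0]<860)]
l=cv2.fitLine(S[:,[0,2]].astype(np.float32),cv2.DIST_HUBER,0,.01,.01).ravel(); print("flap",len(S),np.arctan(l[0]/l[1]))
print("hook",X[343:348,405:422].reshape(-1,3)[::6].round(0).tolist())
E
```

```text
{'clock': np.float64(17.6), 'q': array([-0.44,  0.14, -0.39,  1.04, -0.  , -0.25]), 'eef_pos': array([ 484.3, -158. ,  144.3]), 'orientation': array([ 0.1,  1. , -0. ,  0. ]), 'ft_force': array([ 0.3,  0.8, -0.1]), 'gripper_width': np.float64(42.4), 'grip_force': np.float64(0.0)}
flap 947 0.006224946
hook [[722.0, -184.0, -2.0], [733.0, -190.0, -1.0], [736.0, -205.0, 15.0], [722.0, -188.0, -1.0], [724.0, -203.0, 16.0], [737.0, -208.0, 16.0], [713.0, -200.0, 16.0], [725.0, -205.0, 15.0], [738.0, -210.0, 14.0], [715.0, -202.0, 13.0], [725.0, -209.0, 16.0], [742.0, -210.0, 8.0], [716.0, -205.0, 13.0], [728.0, -210.0, 13.0], [748.0, -208.0, -2.0]]
```

View pics/s7b.png

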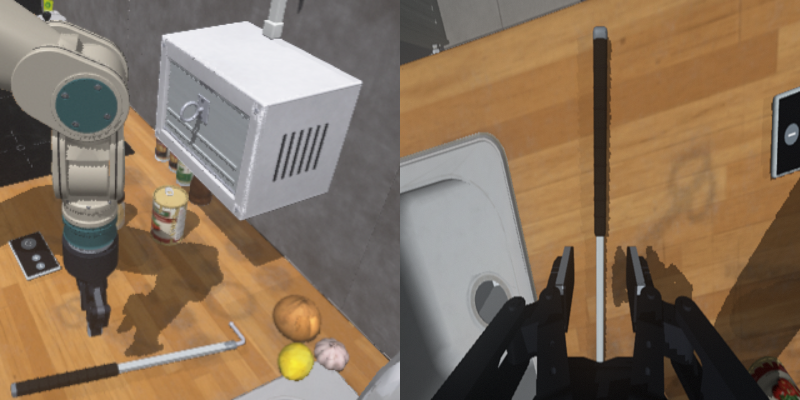

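The pole lies flat on the worktop, from (15,388) to its hook at (240,330) in the left half. The flap is shut in the box, with the ring near (190,110). The gripper is clear, so I'm handing the job in.

```bash
python3 -c "
from rig import r
print(r.finish_job())"
```

```text
the job is handed in; nothing more can be done
None
```

I pressed the fan key at about 6 N, pulled the flap shut with the hook until its catch held, laid the pole flat on the worktop, and handed the job in at about 18 s; the rig gave no verdict.

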